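# Slide a stocked tray over the gap onto the display runners until it latches

## Task

The steel tray with its stack of two chocolate packs goes from the white packing stand onto the dark display stand beside it. Swing the red-knobbed gate fully out of the tray's way first, then slide the tray by its brass handle over the gap into the display's runners: keep it level and sliding, not lifted, and do not let its nose sag into the gap. Press it gently home against the sprung buffer until the bolt has dropped behind its front bar, then let go so that the latch holds it; keep the stack in place and leave the things in front alone.

Things in the scene. Friction and masses are not known exactly. Their poses are not given: they have to be found in the camera images.
- loader: Packing stand (fixed): white deck 204 mm wide (x), 166 mm long (y), on a dark foot plate. Origin on the table under the tray's place; deck top 60 mm above it. The tray leaves it towards its -y. Aluminium fences 12 mm high along both sides (inner faces at x = +-95 mm, 5 mm of play beside the tray on either side) and the tail end.
- loader_edge (a point): Middle of the packing stand's front edge, at deck height, where the gap begins (80 mm from the stand's origin towards -y).
- display: Display stand (fixed): dark wooden deck with steel runners. Origin on the table under the middle of its lane; axes nearly parallel to the packing stand's (up to 0.015 rad and 2.5 mm off). Deck top 60 mm above the origin, as high as the packing stand's. The tray enters from +y. Its spring latch is at the -y end.
- display_mouth (a point): Middle of the display deck's front edge, at deck height (y = +107 mm); before it a sill slopes down 5 mm over 14 mm. Open gap from the packing stand's edge to the sill: 78 to 92 mm. Runner sides at x = +-92 mm (2 mm of play each side of the tray), lips 8 mm above the deck reach in to x = +-85.5 mm over its flanges. The mouth flares 9 mm outwards, 6 mm upwards over 25 mm.
- home_middle (a point): On the display's deck, 37 mm from its origin to +y: where the tray's origin comes to lie when latched, give or take 15 mm along y. The aluminium end block with two black thumbscrews, which carries buffer and bolt, is clamped by staff anywhere along 30 mm and its place is not reported: home must be felt.
- tray: Steel tray 180 mm wide (x), 150 mm long (y), 0.18 kg (0.55 to 0.9 kg with packs). Origin: centre of its underside; it travels nose first, towards its -y. Floor 4 mm thick, its side edges stick out 7 mm beyond the 20 mm high walls as flanges. The packs lie in front, so it balances about 55 mm behind the nose, less than the gap: the nose drops unless the tail is held down.
- tray_handle (a point): Middle of the tray's brass handle: a round bar 10 mm thick and 72 mm long, parallel to the tray's x, 52 mm above the tray's underside and 55 mm behind its origin (+y), on two upright legs at its ends. Free space to the pack in front of it: 41 mm; nothing behind it.
- tray_nose (a point): Middle of the lower front edge of the tray, 75 mm ahead (-y) of its origin.
- tray_striker (a point): Middle of the tray's front bar: a round steel bar 6 mm thick, 48 mm long along x, held 30 mm ahead of the nose and 12 mm above the underside. The bolt drops between it and the nose; the buffer meets its front.
- gate (a joint): Gate lever of the packing stand, rad. 0: its blade lies across the tray's way, 3 mm ahead of the front edge at its -x corner; starts at 0 to 0.25. It grows as the blade swings out into the gap (the red knob then moves towards the stand's +y); fully out at 1.65, out of the way above 1.25. Stiff pivot, turns with about 1.5 N at the knob, stays where it is left.
- gate_pivot (a point): Point on the upright axis of the gate lever, at the grip height of the red knob.
- gate_grip (a point): Grip point of the gate's red knob: an upright round post 12 mm thick, 34 mm from the pivot on the side away from the blade; the point lies on its axis, 96 mm above the table and 11 mm below its top.
- buffer (a joint): Sprung buffer of the end block (two steel plungers), m pressed in. 0: free; 3 N at first touch, 6.5 N at the end of its 9 mm travel, then it is solid; each plunger stands 16 N (about 30 N of push in all). The bolt has dropped fully when the buffer is 5 mm in; the latched tray rests at about 5 mm. Pressing on to 7 or 8 mm does no harm.
- bolt (a joint): Sprung bolt of the end block, black knob on top, m raised. 0: down. The tray's front bar lifts it by about 7 mm by its slanted side (3 to 6 N of push) and it drops behind the bar.
- pack_low: White chocolate pack, 152 x 78 x 44 mm, about 0.27 kg, lying across the tray's front compartment. Origin: centre of its underside, 4 mm above the tray's underside, 31.5 mm ahead of the tray's origin; 152 mm side along the tray's x.
- pack_top: The same, stacked on the lower pack, loose; its top is 92 mm above the tray's underside.
- red_tin: Bystander: red and white round tin, 63 mm wide, 27 mm high, on the table in front of the stands.
- gold_tin: Bystander: gold and white round tin, 63 mm wide, 27 mm high, there too.
- red_ribbon: Bystander: red ribbon roll, 76 x 62 x 38 mm, there too.
- stand_ticket: Bystander: price ticket on a thin stem, 176 mm high, round foot 60 mm wide, on the table in front of the display stand.

How it is judged:
On the way, in this order (a step that is already met when the one before it is completed fails the run):
1. the gate is swung out of the way (past 1.25 rad) while the tray still stands within 15 mm of its start (value of joint gate above 1.25 rad and distance of tray from where it was at the start of the episode below 0.015 m), for 0.2 s.
2. the tray's nose is 20 mm or more inside the display's mouth, and level (y of tray_nose in the frame of display below 0.1 m and angle between tray's own z axis and vertical below 0.05 rad and z of tray_nose in the frame of display between 0.055 and 0.068 m), for 0.1 s.
At the end, for the whole second after the job is handed in: The tray stands level and at rest in the display's runners, latched: the bolt is down (raised under 3 mm) behind the tray's front bar, and the latch alone keeps the buffer pressed in by more than 2 mm; the gate is out of the way; the two packs lie in the tray, one on the other within 20 mm (value of joint bolt below 0.003 m and value of joint buffer above 0.002 m and value of joint gate above 1.25 rad and angle between tray's own z axis and vertical below 0.03 rad and linear speed of tray below 0.01 m/s and z of pack_low in the frame of tray between 0 and 0.01 m and z of pack_top in the frame of tray between 0.04 and 0.056 m and horizontal distance between pack_top and pack_low below 0.02 m); the robot touches nothing.
It fails at once if the tray tips or sags by more than 0.06 rad (angle between tray's own z axis and vertical above 0.06 rad).
It fails at once if the tray is lifted more than 12 mm off the decks (height (world z) of tray above 0.072 m).
It fails at once if the buffer is pressed with more than 16 N on either of its two plungers (contact force between tray and buffer_c0 above 16 N or contact force between tray and buffer_c1 above 16 N).
It fails at once if the top pack slides more than 25 mm on the lower one (horizontal distance between pack_top and pack_low above 0.025 m).
It fails at once if a thing in front of the stands is moved by more than 20 mm (distance of any of red_tin, gold_tin, red_ribbon, stand_ticket from where it was at the start of the episode above 0.02 m).
It also fails if it takes over 72 s, if anything falls off the work surface, if the arm or the gripper's body presses on something with over 40 N, if the wrist force passes 120 N, or if a joint passes its speed limit or range.

## Robot

A 7-joint arm with a two-finger parallel gripper is mounted at the origin on a cart in front of the work surface, level with it; the furniture and walls round the work are solid. World frame = base frame: x ahead of the robot, y to its left, z up, the work surface at z = 0. Lengths are in m, angles in rad, forces in N, time in s.
With the tool pointing down it reaches from about 0.4 to 0.85 m from the base axis. Payload 10.4 kg.
Tool frame: the origin (TCP) lies on the centre line of the jaws, within the pads' length; the fingertips stand r.tip_extent ahead of it and the grasp point (between the pads) lies 8 mm behind it (r.tip_extent is the distance from the TCP to the fingertips, in m); z points along the fingers, y is the direction in which the jaws open and shut (so a half turn about z gives the same grasp; the last joint's range is limited). The gripper opens to 87 mm and grips with 3 to 60 N. Pads are 19 mm wide; open, the fingers measure 117 mm over their backs; the gripper's body (75 mm by 190 mm) begins 51 mm behind the grasp point.
Start: joints at [1.147, 0.332, -0.065, 1.46, 0.022, 1.35, -0.088], TCP at [0.244, -0.575, 0.234] pointing down, gripper open.
Joint ranges: [-2.6, 2.6], [-0.5, 2.12], [-1.47, 1.34], [0.16, 2.42], [-1.27, 4.41], [0.06, 2.06], [-2.6, 2.6]. Speed limits (rad/s): [2.22, 2.22, 2.79, 2.79, 3.14, 3.14, 3.14].

## Interface

Orientations are given as a unit quaternion [x, y, z, w].
In Python, from bench import r gives the robot as it stands.
- The arm moves only by the shell command python3 -m jog 'ROWS' [FORCE]. ROWS is JSON, a list of rows, each a list of 7 numbers: the shift along the tool's x, y, z in cm, then the turn, a rotation vector about the tool's x, y, z in rad, then the opening, from -1 (shut) to 1 (fully open). In form: [[tx, ty, tz, wx, wy, wz, jaw], ...]. A call has 1 to 20 rows; each row shifts and turns the commanded pose from where the row before left it, along the tool's axes as they then stand; what a row does not reach is not made up. A row lasts 1/8 s, in which the tool goes at most 62.5 mm and 10.7 degrees, less where a joint would pass 70% of its speed; a pose out of reach is approached as far as the arm can. A call with a gripper value outside its range is refused whole. The fingers move at their own pace and stop on an object; FORCE is the grip in N (left out, the last holds). Time passes only in rows, so rows that do not move let the fingers close. It gives the time, the measured TCP pose, the force and the opening at its end, in the units of the state.
- r.read_state(): the state, without advancing time (a new reading comes with each control period).
- r.camera(name): name is "scene" or "top" or "wrist"; returns a dict with "frame" (384x512x3 uint8, red, green, blue), "fx", "fy", "cx", "cy" (pixels), "camera_from_world" (4x4, takes a point from world to camera coordinates). Camera axes: x right, y down, z forward; pixel columns grow to the right and rows downward; lengths in m; the calibration is good to about 2 mm. A picture is of the moment at which its call begins. There is no depth.
- r.close_job(): hands the job in, once; it reports no verdict.
Trained networks look in a picture, given as the dict that the camera call returned (one of the last four; its "shot" number tells which), for a name from the list of things; names that differ only in an ending like _2 or _b are one class to them, and where a whole thing is asked for, a point or a joint stands for the part that bears it (a point fixed in the world has none). Each returns a list of dicts, best first, with "score" (0 to 1); they miss things now and then, are a little off and sometimes report something else, mostly with a low value. They report only what shows in the picture. A call takes as long as a camera call.
- r.search_frame(picture, thing): "rect" ([left, top, right, bottom] in pixels, round what is visible of it).
The state is a dict: "time": time; "joint_positions": joint angles; "joint_vel": joint speeds; "joint_torque": joint torques, N m; "ee_pos": TCP position; "eef_rot": TCP orientation; "ft_force": force on the tool from outside, world axes, zero at the start; "torque": the same for the moment, N m; "width": finger opening in m.
Only numpy, scipy, OpenCV 4.12 (cv2) and the standard library are available. Lean on these libraries where they do the work, as an engineer would, in place of code of your own. Each camera call takes 0.05 s, during which the arm holds its last target.

## Working session

There is one attempt and no reset: what is moved stays moved. The work goes in short steps, Python scripts to look and compute and a shell command to move; the robot and the scene stay as the last step left them, time stands still between calls to the robot, and variables do not carry over. Pictures are saved under pics/ and viewed, and the job is handed in when it is done.

```bash
ls; mkdir -p pics; python3 - <<'E'
from bench import r
import cv2
print(r.read_state(), r.tip_extent)
for n in ("scene","top","wrist"):
    c=r.camera(n); cv2.imwrite(f"pics/{n}0.png",cv2.cvtColor(c["frame"],cv2.COLOR_RGB2BGR))
    print(n,c["fx"],c["fy"],c["cx"],c["cy"],c["camera_from_world"].tolist() if hasattr(c["camera_from_world"],'tolist') else c["camera_from_world"])
    for t in ("loader","display","tray","tray_handle","gate","gate_grip","pack_top","bolt","buffer","tray_striker"):
        try: print(t,[(d["rect"],round(d["score"],2)) for d in r.search_frame(c,t)[:2]])
        except Exception as e: print(t,e)
E
```

```text
pics
{'time': 0.0, 'joint_positions': array([ 1.14741267,  0.33287845, -0.06469959,  1.46098329,  0.02159783,
        1.34991833, -0.08852064]), 'joint_vel': array([ 0.00148713, -0.00090465, -0.0004216 ,  0.00071376,  0.001595  ,
        0.00053747, -0.00088261]), 'joint_torque': array([-1.22601279e-03, -6.23254609e+01,  2.44020304e-02, -3.89887762e+01,
       -6.12343848e-02,  3.99751193e-02,  1.60019727e-04]), 'ee_pos': array([ 0.24367615, -0.57510827,  0.2327298 ]), 'eef_rot': array([ 9.79988349e-01,  1.99053459e-01, -1.82438339e-04, -7.23318963e-04]), 'ft_force': array([ 0.31893039, -0.73405415,  0.33251208]), 'torque': array([-0.02149158, -0.07473898,  0.01041774]), 'width': 0.08665168971656853} 0.011
scene 379.3580092266832 379.3580092266832 256.57489817934135 193.60119675913464 [[-0.14443183097041354, 0.9895116914620972, -0.002461435019011653, 0.06371271921797052], [0.6457817757689422, 0.09237474438326819, -0.75791345461394, -0.24413134951684198], [-0.7497368500262244, -0.1110563778445201, -0.6523504707232226, 1.5909102824317018], [0.0, 0.0, 0.0, 1.0]]
loader [([262.1, 188.3, 
[... 1292 characters left out ...]
p [([205.9, 136.9, 236.6, 187.2], 0.86), ([158.7, 224.0, 178.8, 245.5], 0.65)]
bolt []
buffer [([158.0, 224.9, 181.0, 244.4], 0.74)]
tray_striker [([205.0, 138.4, 235.5, 189.3], 0.69), ([185.3, 135.1, 249.0, 192.2], 0.65)]
wrist 332.91710780033065 332.91710780033065 250.32069586371347 184.21638220664585 [[0.39013744125720284, -0.9207566011371139, 0.00024164377725332826, -0.6261538582132614], [-0.8796747564298373, -0.3726529463614609, 0.295469295305334, -0.03496020983464308], [-0.27196525482015377, -0.11548620277138982, -0.9553522058068723, 0.39236599419065354], [0.0, 0.0, 0.0, 1.0]]
loader []
display []
tray []
tray_handle []
gate []
gate_grip []
pack_top []
bolt []
buffer []
tray_striker []
```

```bash
python3 - <<'E'
import cv2
a=cv2.imread("pics/top0.png")[115:265,145:375]; cv2.imwrite("pics/top0c.png",cv2.resize(a,None,fx=3.4,fy=3.4,interpolation=cv2.INTER_CUBIC))
a=cv2.imread("pics/scene0.png")[165:305,130:350]; cv2.imwrite("pics/scene0c.png",cv2.resize(a,None,fx=3.6,fy=3.6,interpolation=cv2.INTER_CUBIC))
E
```

```text
(no output)
```

View pics/top0c.png

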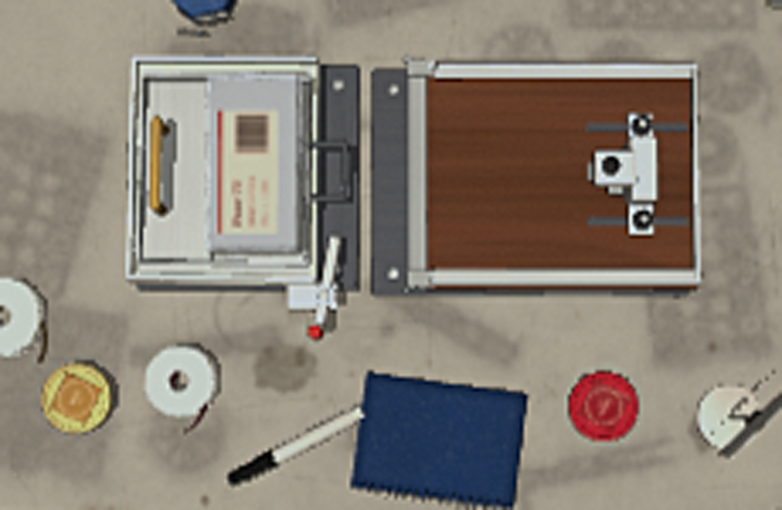

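View pics/scene0c.png

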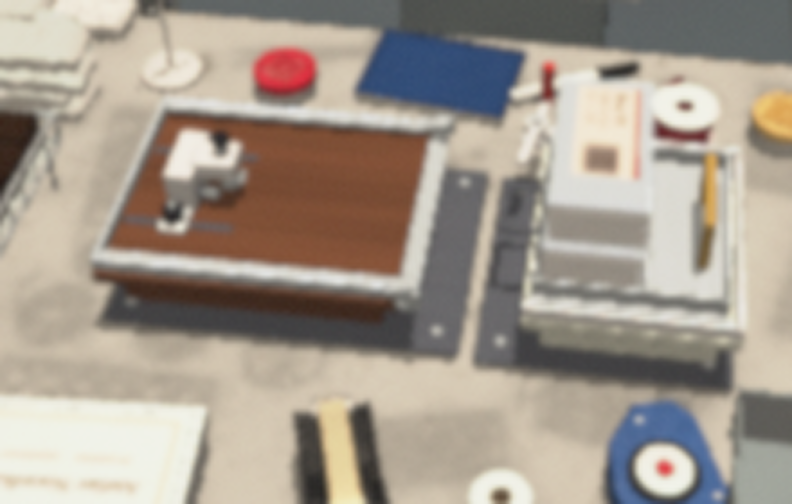

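View pics/top0.png

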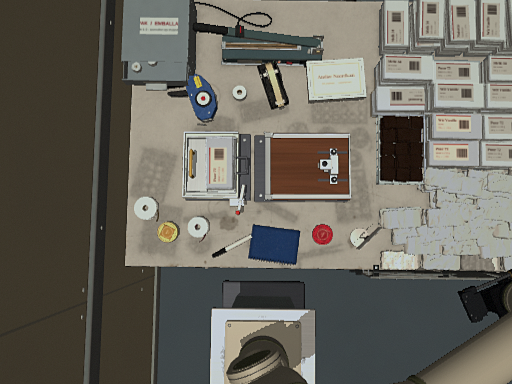

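```bash
cat > h.py <<'E'
import numpy as np, cv2
from bench import r
from scipy.spatial.transform import Rotation as R
def ray(c,u,v,z):
    T=np.array(c["camera_from_world"]); Rm=T[:3,:3]; o=-Rm.T@T[:3,3]
    d=Rm.T@np.array([(u-c["cx"])/c["fx"],(v-c["cy"])/c["fy"],1]); return o+d*(z-o[2])/d[2]
def proj(c,p):
    T=np.array(c["camera_from_world"]); q=T[:3,:3]@np.array(p)+T[:3,3]; return np.array([c["fx"]*q[0]/q[2]+c["cx"],c["fy"]*q[1]/q[2]+c["cy"]])
def snap(name,f,box=None,k=1):
    c=r.camera(name); im=cv2.cvtColor(c["frame"],cv2.COLOR_RGB2BGR)
    if box: im=im[box[1]:box[3],box[0]:box[2]]
    cv2.imwrite("pics/"+f+".png",cv2.resize(im,None,fx=k,fy=k,interpolation=cv2.INTER_CUBIC)); return c
def st():
    s=r.read_state(); print("t",s["time"],"p",np.round(s["ee_pos"],4),"rotmat",np.round(R.from_quat(s["eef_rot"]).as_matrix(),4).tolist(),"F",np.round(s["ft_force"],2),"w",round(s["width"],4),"q",np.round(s["joint_positions"],2)); return s
E
python3 - <<'E'
from h import *
c=r.camera("top"); f=lambda a,b,z:np.round(ray(c,145+a/3.4,115+b/3.4,z),4)
print("knob",f(316,331,.107)); print("pivot",f(327,293,.08))
print("handle ends",f(155,118,.117),f(161,212,.117), f(157,165,.117))
print("pack top corners",f(209,73,.152),f(300,73,.152),f(300,249,.152),f(209,249,.152))
print("loader deck corners out",f(131,58,.072),f(319,58,.072),f(131,282,.072))
print("display out", f(408,62,.068),f(697,62,.068),f(408,287,.068),f(697,287,.068))
print("disp mouth", f(427,100,.06),f(427,265,.06))
print("block knobs", f(642,126,.09),f(642,219,.09),f(610,166,.1))
for n in("red_tin","gold_tin","red_ribbon","stand_ticket"):
    for d in r.search_frame(c,n)[:1]:
        a=d["rect"]; print(n,d["score"],a,ray(c,(a[0]+a[2])/2,(a[1]+a[3])/2,.02))
E
```

```text
knob [0.4385 0.0752 0.107 ]
pivot [0.4727 0.0677 0.08  ]
handle ends [0.6184 0.2159 0.117 ] [0.5376 0.2086 0.117 ] [0.5779 0.2131 0.117 ]
pack top corners [0.6514 0.1665 0.152 ] [0.6525 0.0903 0.152 ] [0.5046 0.0875 0.152 ] [0.5035 0.1629 0.152 ]
loader deck corners out [0.6792 0.2453 0.072 ] [0.6816 0.0789 0.072 ] [0.4805 0.2396 0.072 ]
display out [ 0.6799 -0.      0.068 ] [ 0.6836 -0.2568  0.068 ] [ 0.4797 -0.0028  0.068 ] [ 0.4833 -0.2565  0.068 ]
disp mouth [ 0.6474 -0.0174  0.06  ] [ 0.4999 -0.0193  0.06  ]
block knobs [ 0.6218 -0.2049  0.09  ] [ 0.5402 -0.205   0.09  ] [ 0.5848 -0.1758  0.1   ]
red_tin 0.77 [313.3, 222.6, 332.2, 247.1] [ 0.37665661 -0.18114324  0.02      ]
gold_tin 0.75 [157.7, 224.7, 176.9, 243.3] [0.37271679 0.29448285 0.02      ]
red_ribbon 0.73 [185.1, 217.6, 206.6, 237.2] [0.39403371 0.20772573 0.02      ]
stand_ticket 0.55 [350.5, 229.4, 382.2, 248.5] [ 0.36600211 -0.31461355  0.02      ]
```

```bash
python3 -m jog '[[0,0,-2,0,0,0.13,-0.2],[0,0,-2,0,0,0.13,-0.2],[0,0,-2,0,0,0.13,-0.2],[2.1,-5.8,-0.6,0,0,0,-0.2],[2.1,-5.8,-0.6,0,0,0,-0.2],[2.1,-5.8,-0.6,0,0,0,-0.2],[2.1,-5.8,-0.6,0,0,0,-0.2],[2.1,-5.8,-0.6,0,0,0,-0.2],[2.1,-5.8,-0.6,0,0,0,-0.2],[2.1,-5.8,-0.6,0,0,0,-0.2],[2.1,-5.8,-0.6,0,0,0,-0.2],[2.1,-5.8,-0.6,0,0,0,-0.2],[2.1,-5.8,-0.6,0,0,0,-0.2],[2.1,-5.8,-0.6,0,0,0,-0.2],[0,0,0,0,0,0,-0.2],[0,0,0,0,0,0,-0.2]]' 20; python3 - <<'E'
from h import *
st(); c=snap("wrist","w1",None,1.5)
T=np.array(c["camera_from_world"]);print(-T[:3,:3].T@T[:3,3],T[2,:3])
E
```

```text
time: 3.9
ee_pos: [0.4679, 0.0645, 0.3594]
eef_rot: [1.0, 0.005, -0.0, 0.0]
ft_force: [-0.5, -0.1, -0.2]
width: 0.0348
t 3.9 p [0.4679 0.0645 0.3594] rotmat [[0.9999, 0.0108, -0.0002], [0.0108, -0.9999, -0.0004], [-0.0002, 0.0004, -1.0]] F [-0.49 -0.07 -0.19] w 0.0348 q [ 0.51 -0.01 -0.72  1.59 -0.01  1.56 -1.77]
[0.55076852 0.06495557 0.51112547] [-0.29562339 -0.00393312 -0.95529647]
```

View pics/w1.png

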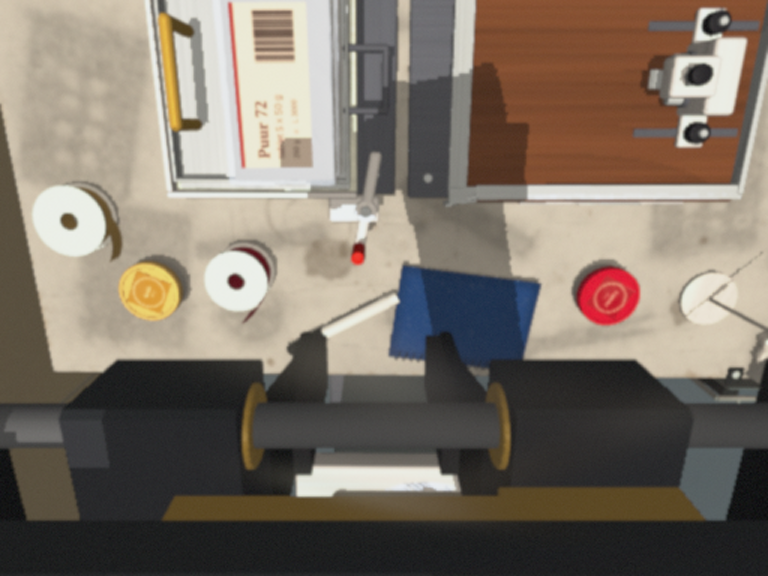

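```bash
python3 -m jog '[[4,0,-1,0,0,0,-0.2],[4,0,-1,0,0,0,-0.2],[4,0,0,0,0,0,-0.2],[0,0,0,0,0,0,-0.2],[0,0,0,0,0,0,-0.2]]'; python3 - <<'E'
from h import *
c=snap("wrist","w2",None,1.5)
import pickle; pickle.dump(c,open("w2.pkl","wb"))
E
```

```text
time: 4.58
ee_pos: [0.5875, 0.0655, 0.3794]
eef_rot: [1.0, 0.005, -0.0, 0.0]
ft_force: [0.4, 0.5, 0.2]
width: 0.0348
```

View pics/w2.png

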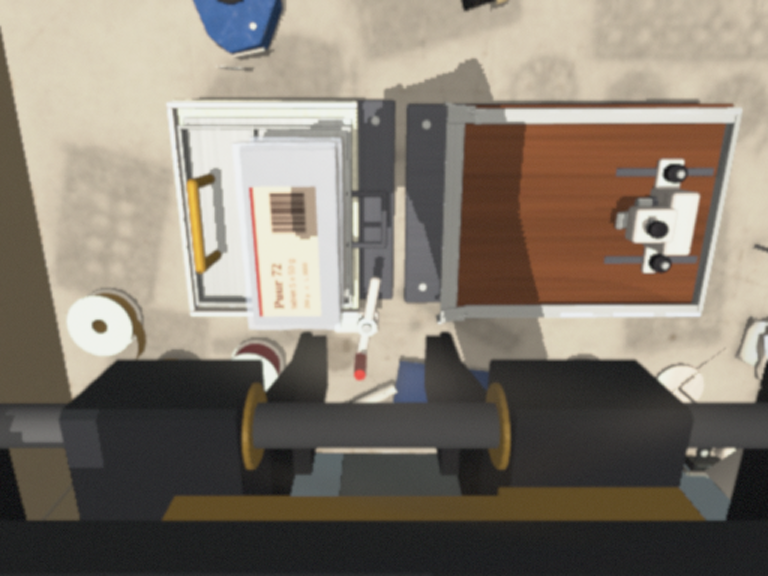

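```bash
python3 - <<'E'
import cv2,pickle
c=pickle.load(open("w2.pkl","rb")); im=cv2.cvtColor(c["frame"],cv2.COLOR_RGB2BGR)
for n,(x0,x1) in {"a":(105,275),"b":(265,500)}.items():
    a=im[60:260,x0:x1]; k=3 if n=="b" else 3; cv2.imwrite(f"pics/w2{n}.png",cv2.resize(a,None,fx=k,fy=k,interpolation=cv2.INTER_CUBIC))
E
```

```text
(no output)
```

View pics/w2a.png

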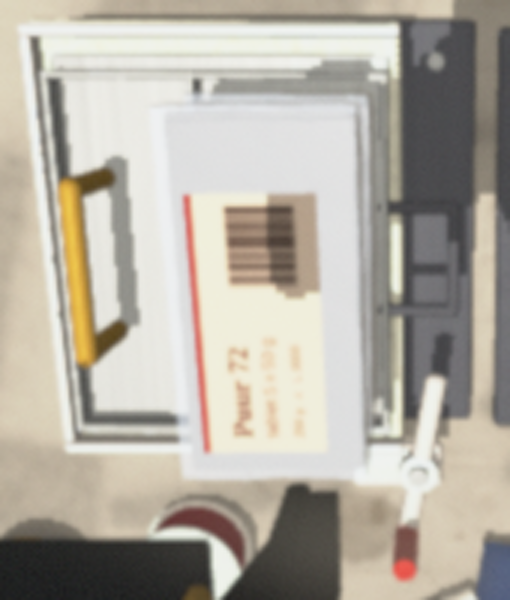

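View pics/w2b.png

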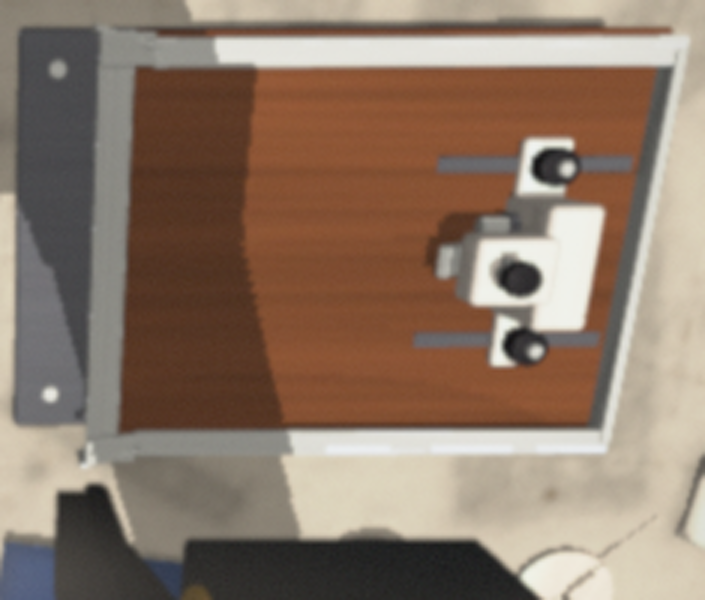

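```bash
python3 - <<'E'
from h import *
import pickle
c=pickle.load(open("w2.pkl","rb"))
A=lambda u,v,z:ray(c,105+u/3,60+v/3,z); B=lambda u,v,z:ray(c,265+u/3,60+v/3,z)
def line(n,p,q): d=q-p; print(n,np.round(p,4),np.round(q,4),"ang y/x %.4f x/y %.4f len %.4f"%(d[1]/(d[0]+1e-9),d[0]/(d[1]+1e-9),np.hypot(d[0],d[1])))
line("handle",A(70,185,.112),A(87,360,.112))
print("knob",A(403,569,.107),"piv",A(419,470,.085), A(419,470,.095))
line("fence top far outer",A(22,27,.072),A(398,25,.072))
line("fence tail outer",A(22,27,.072),A(70,447,.072))
line("deck edge",A(400,50,.06),A(400,430,.06))
line("striker bar",A(450,208,.075),A(452,310,.075))
line("pack label red",A(186,195,.152),A(207,450,.152))
line("lip far inner",B(260,68,.068),B(655,67,.068))
line("lip near inner",B(130,431,.068),B(590,428,.068))
line("mouth",B(133,75,.06),B(120,428,.06))
line("runner far outer",B(150,35,.068),B(685,38,.068))
line("runner near outer",B(150,455,.068),B(605,448,.068))
line("end outer",B(685,38,.068),B(605,448,.068))
print("bolt",B(520,272,.1))
E
```

```text
handle [0.6207 0.2169 0.112 ] [0.5449 0.217  0.112 ] ang y/x -0.0005 x/y -2084.8674 len 0.0757
knob [0.44159728 0.07888363 0.107     ] piv [0.48301684 0.07184478 0.085     ] [0.48721736 0.07171013 0.095     ]
fence top far outer [0.6837 0.2455 0.072 ] [0.6861 0.0821 0.072 ] ang y/x -67.5842 x/y -0.0148 len 0.1634
fence tail outer [0.6837 0.2455 0.072 ] [0.4882 0.2439 0.072 ] ang y/x 0.0080 x/y 125.3861 len 0.1956
deck edge [0.676  0.0817 0.06  ] [0.4941 0.0818 0.06  ] ang y/x -0.0009 x/y -1097.4478 len 0.1818
striker bar [0.6076 0.0585 0.075 ] [0.56   0.0569 0.075 ] ang y/x 0.0336 x/y 29.7659 len 0.0477
pack label red [0.6221 0.1592 0.152 ] [0.5191 0.1573 0.152 ] ang y/x 0.0187 x/y 53.5069 len 0.1030
lip far inner [ 0.6697 -0.0694  0.068 ] [ 0.6719 -0.2446  0.068 ] ang y/x -82.2311 x/y -0.0122 len 0.1752
lip near inner [ 0.4976 -0.0223  0.068 ] [ 0.5013 -0.2495  0.068 ] ang y/x -60.9483 x/y -0.0164 len 0.2273
mouth [ 0.6661 -0.0146  0.06  ] [ 0.4962 -0.0187  0.06  ] ang y/x 0.0238 x/y 42.0691 len 0.1700
runner far outer [ 0.6831 -0.0197  0.068 ] [ 0.6842 -0.2552  0.068 ] ang y/x -224.6896 x/y -0.0045 len 0.2355
runner near outer [ 0.4849 -0.033   0.068 ] [ 0.4908 -0.2591  0.068 ] ang y/x -38.4982 x/y -0.0260 len 0.2261
end outer [ 0.6842 -0.2552  0.068 ] [ 0.4908 -0.2591  0.068 ] ang y/x 0.0200 x/y 49.9951 len 0.1934
bolt [ 0.58542225 -0.18262405  0.1       ]
```

```bash
python3 -m jog '[[-5,-0.4,2,0,0,0,-0.2],[-5,-0.4,4,0,0,0,-0.2],[-4.7,-0.5,5,0,0,0,-0.2],[0,0,5,0,0,0,-0.2],[0,0,5,0,0,0,-0.2],[0,0,1.9,0,0,0,-0.2],[0,0,0,0,0,0,-0.2],[0,0,0,0,0,0,-0.2]]' 15; python3 - <<'E'
from h import *
st(); c=snap("wrist","w3",None,1.5); snap("top","t3",(180,110,310,230),5)
E
```

```text
time: 5.62
ee_pos: [0.4469, 0.077, 0.1575]
eef_rot: [1.0, 0.005, 0.001, 0.0]
ft_force: [1.2, 0.4, -0.6]
width: 0.0348
t 5.625 p [0.4469 0.077  0.1575] rotmat [[0.9999, 0.0104, 0.0022], [0.0104, -0.9999, -0.0007], [0.0022, 0.0008, -1.0]] F [ 1.23  0.4  -0.56] w 0.0348 q [ 0.52  0.07 -0.8   1.96  0.06  1.13 -1.87]
```

View pics/w3.png

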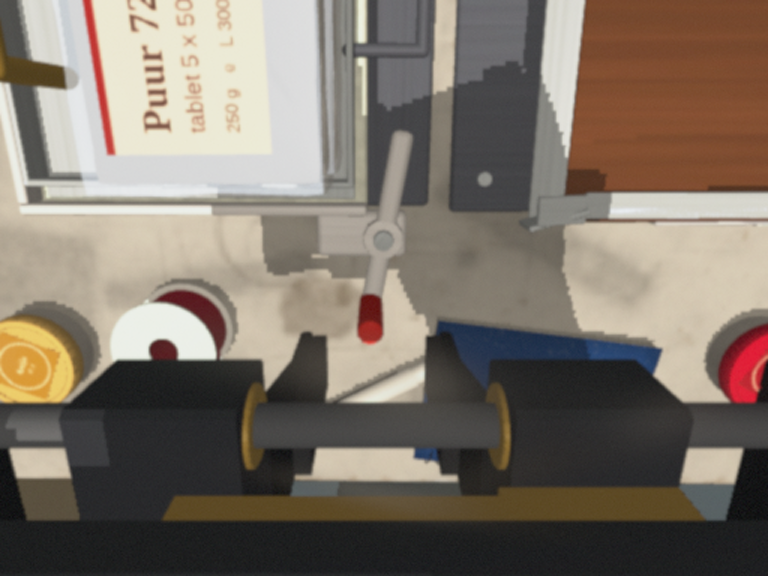

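View pics/t3.png

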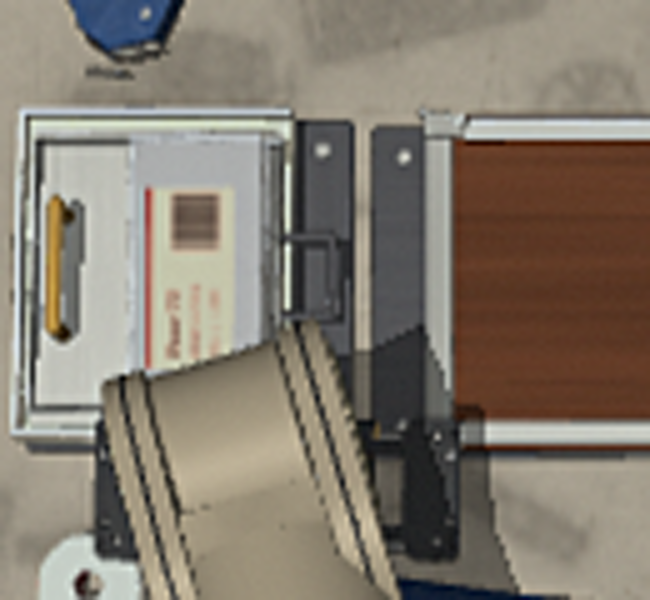

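```bash
python3 -m jog '[[0,0,0,0,0,0,-0.2],[0,0,0,0,0,0,-0.2]]'; python3 - <<'E'
from h import *
s=st(); c=r.camera("wrist"); 
im=c["frame"].astype(int); m=(im[...,0]>150)&(im[...,1]<60)&(im[...,2]<60); ys,xs=np.nonzero(m); k=(abs(xs-247)<20)&(abs(ys-218)<20); print(xs[k].mean(),ys[k].mean(),k.sum(), ys[k].max())
print(ray(c,xs[k].mean(),220,.107)); 
print("pivot",ray(c,383/1.5,238/1.5,.1),ray(c,383/1.5,238/1.5,.08))
cv2.imwrite("pics/w4.png",cv2.resize(cv2.cvtColor(c["frame"],cv2.COLOR_RGB2BGR)[130:250,200:320],None,fx=5,fy=5,interpolation=cv2.INTER_CUBIC))
E
```

```text
time: 5.98
ee_pos: [0.4466, 0.0772, 0.1565]
eef_rot: [1.0, 0.005, 0.0, 0.0]
ft_force: [0.4, 0.2, -0.6]
width: 0.0347
t 5.975 p [0.4466 0.0772 0.1565] rotmat [[0.9999, 0.0107, 0.0006], [0.0107, -0.9999, -0.0002], [0.0006, 0.0002, -1.0]] F [ 0.38  0.22 -0.59] w 0.0347 q [ 0.52  0.07 -0.8   1.96  0.06  1.13 -1.87]
246.88489208633092 221.0863309352518 139 227
[0.44272354 0.07879074 0.107     ]
pivot [0.48222872 0.07375492 0.1       ] [0.47770495 0.07338657 0.08      ]
```

View pics/w4.png

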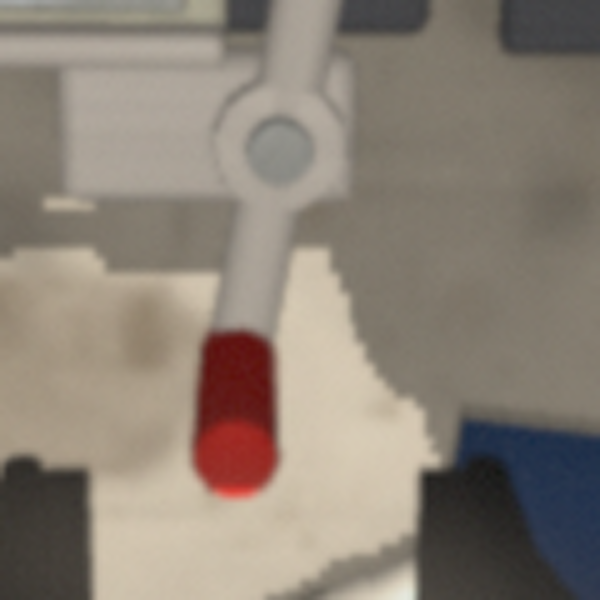

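```bash
python3 -m jog '[[-0.5,-0.1,2.5,0,0,0,-0.2],[0,0,2.0,0,0,0,-0.2],[0,0,0.8,0,0,0,-0.2],[0,0,0,0,0,0,-1],[0,0,0,0,0,0,-1],[0,0,0,0,0,0,-1],[0,0,0,0,0,0,-1]]' 12; python3 -c "
from h import *
st(); snap('wrist','w5',None,1.5)"
```

```text
time: 6.9
ee_pos: [0.4417, 0.0783, 0.1037]
eef_rot: [1.0, 0.005, 0.0, -0.0]
ft_force: [-0.4, 1.0, 4.6]
width: 0.0111
t 6.9 p [0.4417 0.0783 0.1037] rotmat [[0.9999, 0.0109, 0.0009], [0.0109, -0.9999, 0.0], [0.0009, -0.0, -1.0]] F [-0.44  1.04  4.57] w 0.0111 q [ 0.5   0.14 -0.81  2.03  0.12  1.02 -1.93]
```

View pics/w5.png

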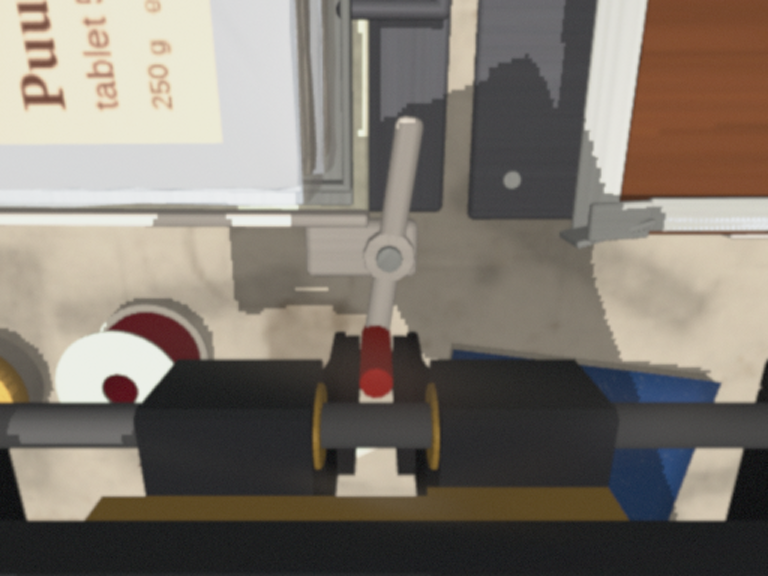

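```bash
python3 -m jog '[[0.08,-0.34,0,0,0,0,-1],[0.09,-0.34,0,0,0,0,-1],[0.2,-0.37,0,0,0,0,-1],[0.2,-0.37,0,0,0,0,-1],[0.28,-0.31,0,0,0,0,-1],[0.29,-0.31,0,0,0,0,-1],[0.36,-0.23,0,0,0,0,-1],[0.35,-0.23,0,0,0,0,-1],[0.32,-0.12,0,0,0,0,-1],[0.32,-0.12,0,0,0,0,-1],[0.34,-0.06,0,0,0,0,-1],[0.34,-0.05,0,0,0,0,-1],[0,0,0,0,0,0,-1]]' 12; python3 -c "
from h import *
st(); snap('wrist','w6',None,1.5)"
```

```text
time: 8.57
ee_pos: [0.4731, 0.1074, 0.103]
eef_rot: [1.0, 0.006, 0.0, -0.0]
ft_force: [-1.4, -1.5, -1.0]
width: 0.0112
t 8.575 p [0.4731 0.1074 0.103 ] rotmat [[0.9999, 0.0111, 0.0004], [0.0111, -0.9999, 0.0007], [0.0004, -0.0007, -1.0]] F [-1.45 -1.54 -1.01] w 0.0112 q [ 0.42  0.24 -0.8   1.94  0.2   1.04 -2.03]
```

View pics/w6.png

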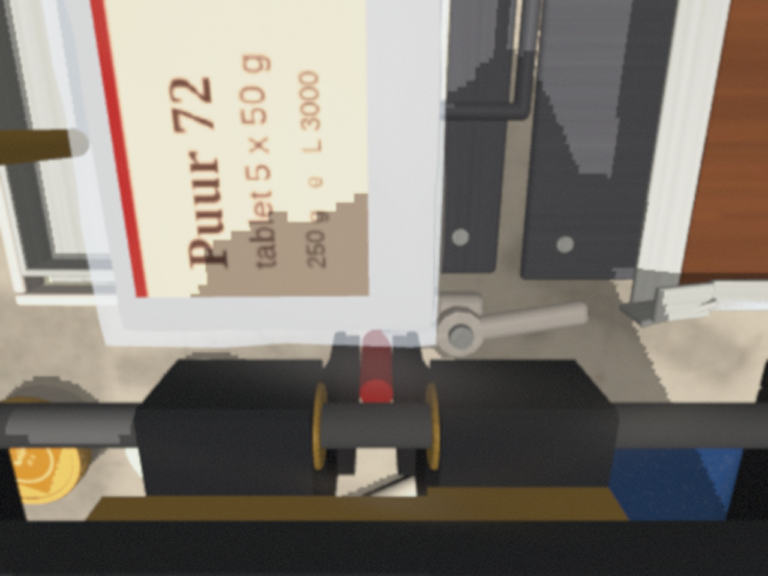

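```bash
python3 -m jog '[[0.25,0,0,0,0,0,-1],[0.25,0,0,0,0,0,-1],[0,0,0,0,0,0,-1],[0,0,0,0,0,0,-0.5],[0,0,0,0,0,0,-0.5],[0,0,-2,0,0,0,-0.5],[0,0,-4,0,0,0,-0.5],[0,0,-5,0,0,0,-0.5],[0,0,-5,0,0,0,-0.3],[0,0,0,0,0,0,-0.3]]' 12; python3 -c "
from h import *
st(); snap('wrist','w7',None,1.5)"
```

```text
time: 9.88
ee_pos: [0.4798, 0.1073, 0.267]
eef_rot: [1.0, 0.005, 0.004, 0.0]
ft_force: [-0.4, -0.1, -0.9]
width: 0.0293
t 9.875 p [0.4798 0.1073 0.267 ] rotmat [[0.9999, 0.0103, 0.0072], [0.0103, -0.9999, -0.0002], [0.0072, 0.0002, -1.0]] F [-0.4  -0.14 -0.93] w 0.0293 q [ 0.49  0.07 -0.82  1.72  0.06  1.37 -1.91]
```

View pics/w7.png

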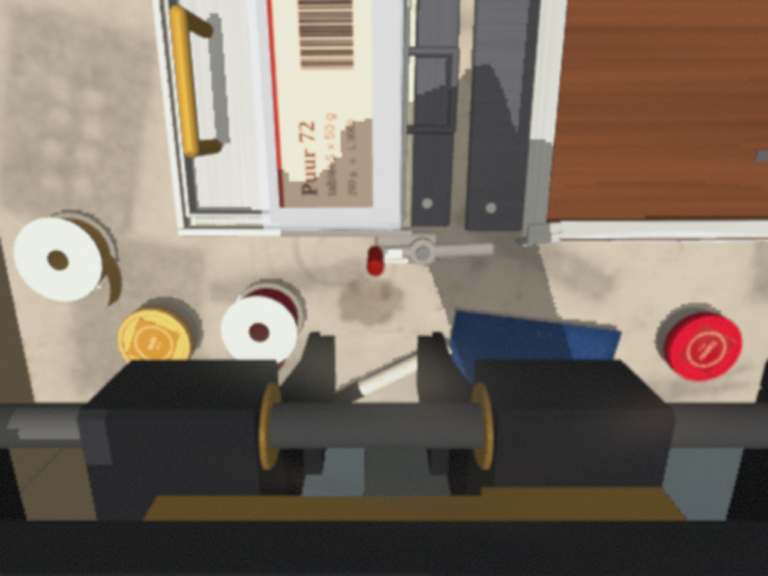

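```bash
python3 -m jog '[[3.5,-5.3,1,0,0,0,-0.3],[3.6,-5.3,2,0,0,0,-0.3],[0,0,1.7,0,0,0,-0.3],[0,0,0,0,0,0,-0.3],[0,0,0,0,0,0,-0.3]]' 20; python3 -c "
from h import *
st(); c=snap('wrist','w8',None,1.5)
import pickle; pickle.dump(c,open('w8.pkl','wb'))"
```

```text
time: 10.55
ee_pos: [0.5444, 0.2073, 0.2185]
eef_rot: [1.0, 0.005, 0.001, 0.001]
ft_force: [0.0, -0.6, 1.2]
width: 0.0302
t 10.55 p [0.5444 0.2073 0.2185] rotmat [[1.0, 0.0092, 0.0011], [0.0092, -1.0, -0.0011], [0.0011, 0.0011, -1.0]] F [ 0.02 -0.65  1.16] w 0.0302 q [ 0.25  0.37 -0.87  1.56  0.29  1.34 -2.21]
```

View pics/w8.png

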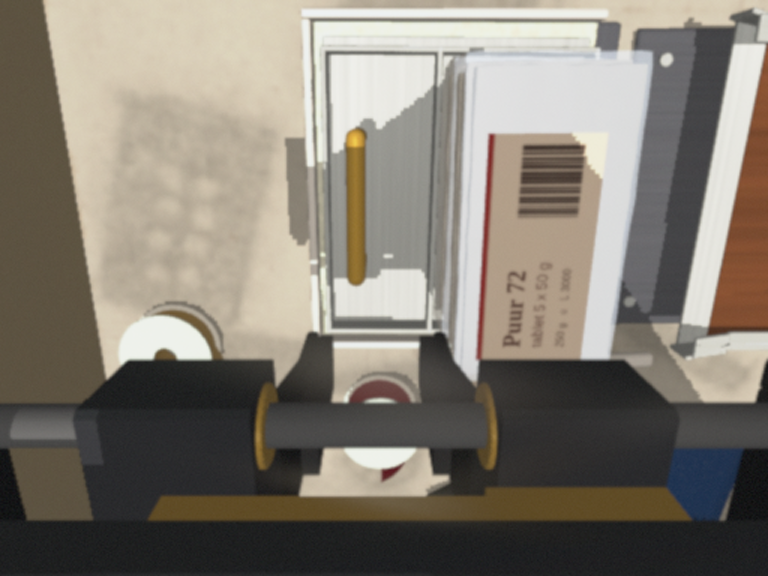

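```bash
python3 - <<'E'
from h import *
import pickle
c=pickle.load(open("w8.pkl","rb"))
P=lambda u,v,z:np.round(ray(c,u/1.5,v/1.5,z),4)
print(P(356,132,.112),P(356,284,.112))
print("tray tail wall",P(327,55,.08),P(328,330,.08),"divider", P(437,52,.08),P(436,320,.08))
print("fence",P(303,12,.072),P(319,333,.072),P(606,12,.072))
print("pack",P(470,57,.152),P(476,380,.152),P(650,57,.152))
print("lbl",P(493,135,.152),P(480,355,.152))
E
```

```text
[0.6225 0.217  0.112 ] [0.543  0.2171 0.112 ]
tray tail wall [0.6613 0.2335 0.08  ] [0.5021 0.236  0.08  ] divider [0.6634 0.1747 0.08  ] [0.5094 0.1683 0.08  ]
fence [0.6834 0.2467 0.072 ] [0.4965 0.2426 0.072 ] [0.685  0.0838 0.072 ]
pack [0.6526 0.1695 0.152 ] [0.5072 0.1571 0.152 ] [0.6533 0.0969 0.152 ]
lbl [0.6225 0.1579 0.152 ] [0.5207 0.1561 0.152 ]
```

```bash
python3 -m jog '[[2.0,-0.45,1.0,0,0,0,-0.3],[1.85,-0.45,2,0,0,0,-0.3],[0,0,3,0,0,0,-0.3],[0,0,2.5,0,0,0,-0.3],[0,0,1.8,0,0,0,-0.3],[0,0,0.8,0,0,0,-0.3],[0,0,0,0,0,0,-0.3],[0,0,0,0,0,0,-0.3]]' 20; python3 -c "
from h import *
st(); c=snap('wrist','w9',None,1.5)"
```

```text
time: 11.6
ee_pos: [0.5832, 0.2182, 0.1078]
eef_rot: [1.0, 0.005, 0.001, -0.0]
ft_force: [0.2, -0.7, 0.4]
width: 0.0307
t 11.6 p [0.5832 0.2182 0.1078] rotmat [[0.9999, 0.0107, 0.0015], [0.0107, -0.9999, 0.0004], [0.0015, -0.0003, -1.0]] F [ 0.16 -0.66  0.44] w 0.0307 q [ 0.17  0.55 -0.8   1.58  0.42  1.19 -2.28]
```

View pics/w9.png

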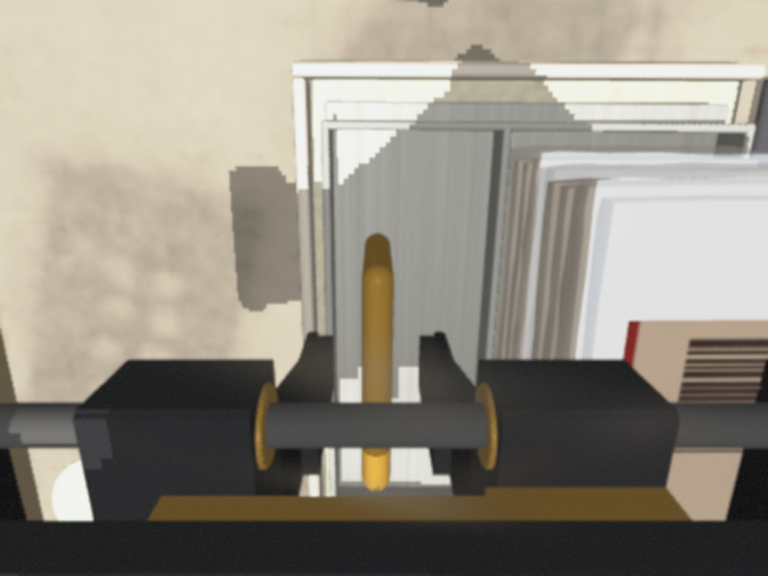

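```bash
python3 -m jog '[[0,0,0,0,0,0,-1],[0,0,0,0,0,0,-1],[0,0,0,0,0,0,-1],[0,0,0,0,0,0,-1],[0,0,0,0,0,0,-1]]' 45; python3 -c "
from h import *
st()"
```

```text
time: 12.28
ee_pos: [0.5827, 0.2181, 0.1069]
eef_rot: [1.0, 0.005, 0.0, 0.0]
ft_force: [-0.4, 0.6, 1.0]
width: 0.009
t 12.275 p [0.5827 0.2181 0.1069] rotmat [[0.9999, 0.0108, 0.0001], [0.0108, -0.9999, -0.0], [0.0001, 0.0, -1.0]] F [-0.35  0.62  0.97] w 0.009 q [ 0.17  0.55 -0.8   1.58  0.42  1.19 -2.28]
```

```bash
python3 -m jog '[[0,0,0.1,0,0,0,-1],[0,0,0,0,0,0,-1]]' 45;python3 -m jog '[[-0.01,0.2,0,0,0,0,-1],[-0.01,0.4,0,0,0,0,-1],[-0.01,0.5,0,0,0,0,-1],[-0.01,0.5,0,0,0,0,-1],[0,0,0,0,0,0,-1]]' 45; python3 -c "
from h import *
st()"
```

```text
time: 12.52
ee_pos: [0.5828, 0.2181, 0.1068]
eef_rot: [1.0, 0.005, 0.0, 0.0]
ft_force: [-4.1, -2.1, 9.5]
width: 0.0089
time: 13.15
ee_pos: [0.583, 0.2026, 0.1068]
eef_rot: [1.0, 0.005, 0.001, -0.001]
ft_force: [-0.4, -0.2, 6.4]
width: 0.0089
t 13.15 p [0.583  0.2026 0.1068] rotmat [[0.9999, 0.0108, 0.0017], [0.0108, -0.9999, 0.0012], [0.0017, -0.0011, -1.0]] F [-0.4  -0.21  6.4 ] w 0.0089 q [ 0.2   0.54 -0.8   1.6   0.41  1.18 -2.25]
```

```bash
python3 -m jog '[[-0.02,0.5,0,0,0,0,-1],[-0.02,0.5,0,0,0,0,-1],[-0.02,0.5,0,0,0,0,-1],[-0.02,0.5,0,0,0,0,-1],[-0.01,0.5,0,0,0,0,-1],[-0.01,0.5,0,0,0,0,-1],[-0.01,0.5,0,0,0,0,-1],[-0.01,0.5,0,0,0,0,-1],[0,0,0,0,0,0,-1]]' 45; python3 -c "
from h import *
st();snap('wrist','w10',None,1.5);snap('scene','s10',(130,165,350,305),3.6)"
```

```text
time: 14.28
ee_pos: [0.5823, 0.1625, 0.1068]
eef_rot: [1.0, 0.005, 0.001, -0.0]
ft_force: [-1.0, 0.2, 7.2]
width: 0.0086
t 14.275 p [0.5823 0.1625 0.1068] rotmat [[0.9999, 0.0108, 0.0018], [0.0108, -0.9999, 0.001], [0.0018, -0.001, -1.0]] F [-0.97  0.18  7.16] w 0.0086 q [ 0.28  0.51 -0.81  1.63  0.4   1.16 -2.18]
```

View pics/w10.png

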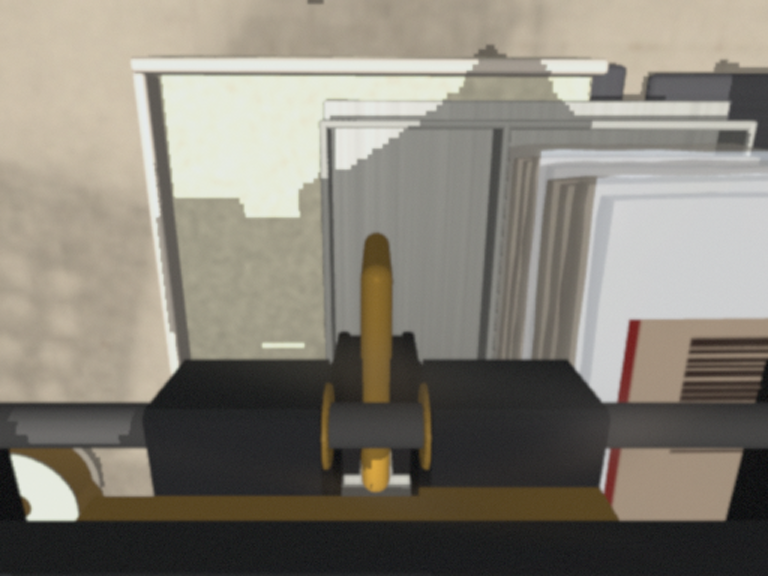

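View pics/s10.png

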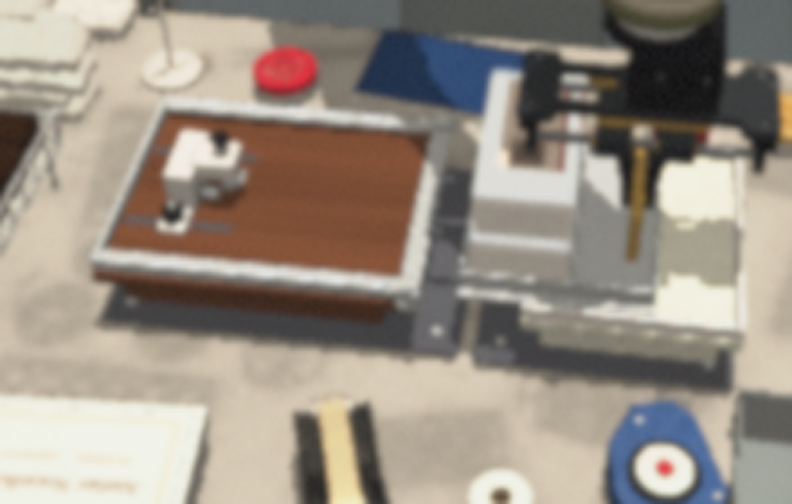

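```bash
python3 -m jog '[[-0.01,0.5,0.03,0,0,-0.002,-1],[-0.01,0.5,0.03,0,0,-0.002,-1],[-0.01,0.5,0,0,0,0,-1],[0,0.5,0,0,0,0,-1],[-0.01,0.5,0,0,0,0,-1],[-0.01,0.5,0,0,0,0,-1]]' 45; python3 -c "
from h import *
st();snap('scene','s11',(130,165,350,305),3.6);snap('top','t11',(180,110,310,230),5)"
```

```text
time: 15.12
ee_pos: [0.5825, 0.1339, 0.1068]
eef_rot: [1.0, 0.008, 0.002, -0.001]
ft_force: [-0.7, 5.1, 9.2]
width: 0.0086
t 15.125 p [0.5825 0.1339 0.1068] rotmat [[0.9999, 0.0161, 0.0032], [0.0161, -0.9999, 0.0026], [0.0032, -0.0026, -1.0]] F [-0.73  5.14  9.24] w 0.0086 q [ 0.33  0.5  -0.81  1.65  0.38  1.15 -2.13]
```

View pics/t11.png

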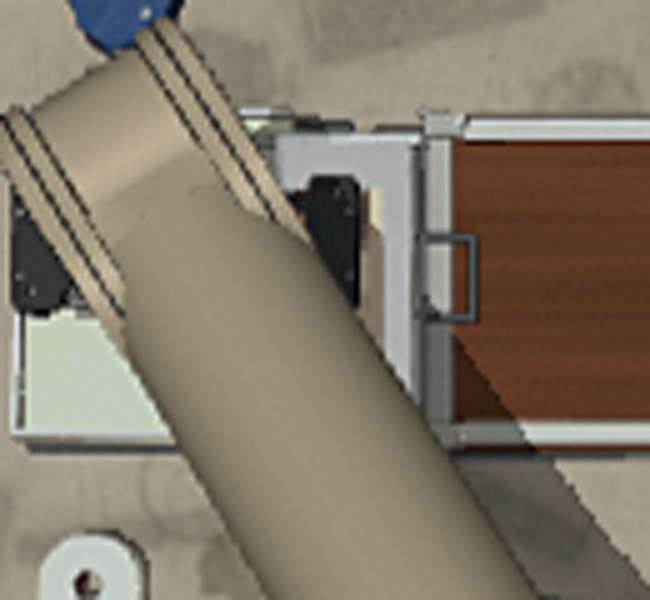

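View pics/s11.png

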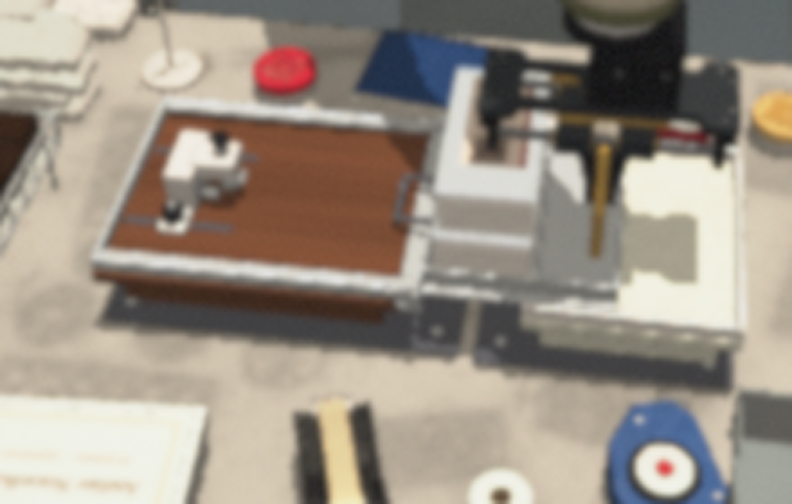

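```bash
python3 -m jog '[[0,0.4,0,0,0,0,-1],[0,0.4,0,0,0,0,-1],[0,0.4,0,0,0,0,-1],[0,0.4,0,0,0,0,-1]]' 45;python3 -m jog '[[0,0.4,0,0,0,0,-1],[0,0.4,0,0,0,0,-1],[0,0.4,0,0,0,0,-1],[0,0.4,0,0,0,0,-1]]' 45; python3 -c "
from h import *
st();snap('scene','s12',(130,165,350,305),3.6);snap('wrist','w12',None,1.5)"
```

```text
time: 15.72
ee_pos: [0.5829, 0.1184, 0.1071]
eef_rot: [1.0, 0.008, 0.002, -0.001]
ft_force: [0.7, 5.2, 7.7]
width: 0.0084
time: 16.23
ee_pos: [0.5831, 0.1019, 0.1068]
eef_rot: [1.0, 0.008, 0.002, -0.001]
ft_force: [0.5, 5.3, 9.1]
width: 0.0086
t 16.225 p [0.5831 0.1019 0.1068] rotmat [[0.9999, 0.0162, 0.0032], [0.0162, -0.9999, 0.0024], [0.0032, -0.0023, -1.0]] F [0.54 5.31 9.14] w 0.0086 q [ 0.39  0.48 -0.8   1.67  0.37  1.15 -2.07]
```

View pics/s12.png

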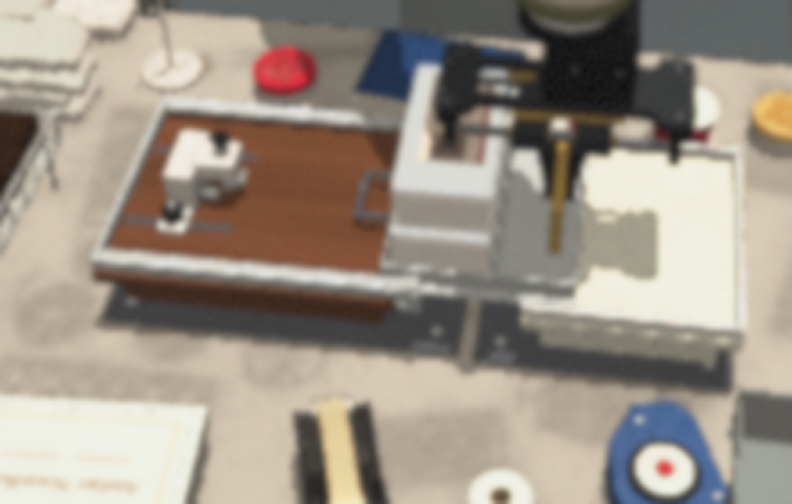

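View pics/w12.png

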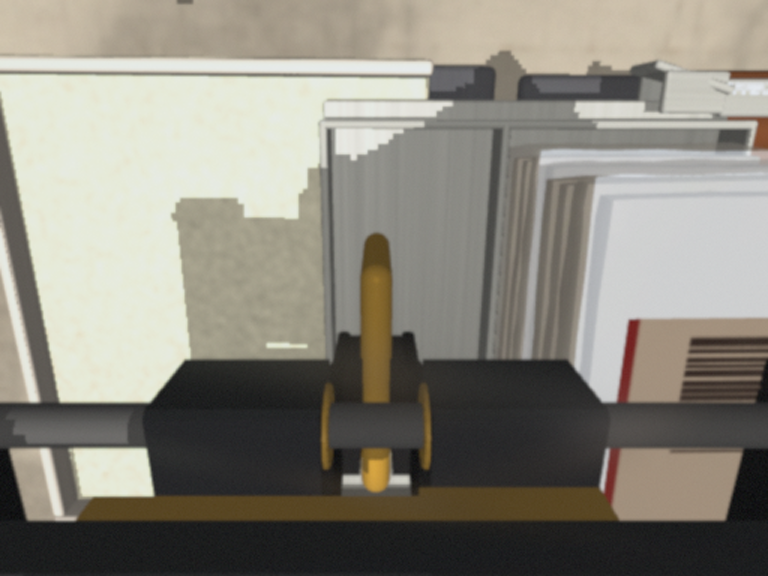

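```bash
python3 -m jog '[[0,0.4,-0.03,0,0,0,-1],[0,0.4,-0.03,0,0,0,-1],[0,0.4,-0.03,0,0,0,-1],[0,0,0,0,0,0,-1]]' 45;python3 -m jog '[[0,0.2,-0.02,0,0,0,-1],[0,0.2,-0.02,0,0,0,-1],[0,0,0,0,0,0,-1]]' 45; python3 -c "
from h import *
st()"
```

```text
time: 16.82
ee_pos: [0.5828, 0.0883, 0.1068]
eef_rot: [1.0, 0.007, 0.001, -0.0]
ft_force: [-0.0, 1.7, 7.0]
width: 0.0091
time: 17.2
ee_pos: [0.5825, 0.0841, 0.1069]
eef_rot: [1.0, 0.007, 0.0, -0.0]
ft_force: [-0.1, 2.2, 5.6]
width: 0.0083
t 17.2 p [0.5825 0.0841 0.1069] rotmat [[0.9999, 0.0148, 0.0007], [0.0148, -0.9999, 0.0002], [0.0007, -0.0002, -1.0]] F [-0.11  2.2   5.62] w 0.0083 q [ 0.41  0.48 -0.8   1.68  0.37  1.15 -2.04]
```

```bash
python3 -m jog '[[0,0.2,-0.03,0,0,0,-1],[0,0.2,-0.03,0,0,0,-1],[0,0,0,0,0,0,-1]]' 45; python3 -m jog '[[0,0.2,-0.01,0,0,0,-1],[0,0.2,-0.01,0,0,0,-1],[0,0,0,0,0,0,-1]]' 45;python3 -c "
from h import *
st();snap('scene','s13',(130,165,350,305),3.6)"
```

```text
time: 17.58
ee_pos: [0.5822, 0.0793, 0.1069]
eef_rot: [1.0, 0.007, -0.0, 0.0]
ft_force: [-0.3, 0.2, 2.9]
width: 0.0083
time: 17.95
ee_pos: [0.5822, 0.0753, 0.1069]
eef_rot: [1.0, 0.007, -0.0, 0.0]
ft_force: [-0.7, 0.2, -1.0]
width: 0.0086
t 17.95 p [0.5822 0.0753 0.1069] rotmat [[0.9999, 0.0142, -0.0007], [0.0142, -0.9999, -0.0007], [-0.0008, 0.0007, -1.0]] F [-0.72  0.2  -0.99] w 0.0086 q [ 0.43  0.47 -0.8   1.68  0.37  1.15 -2.03]
```

View pics/s13.png

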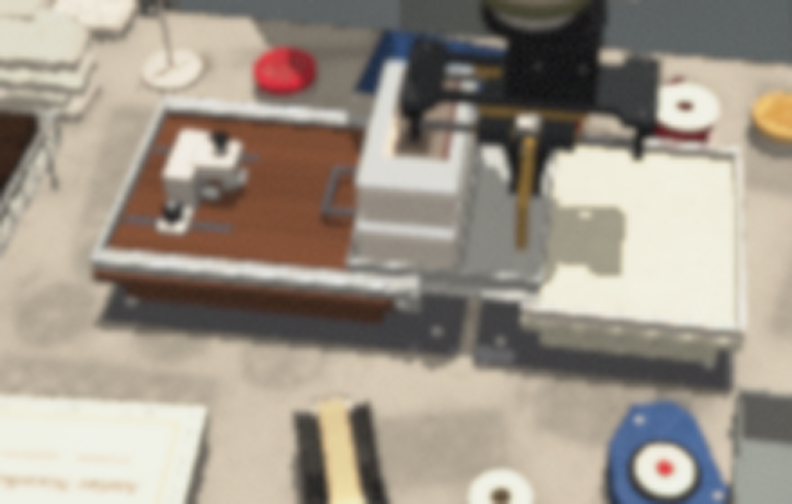

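```bash
python3 -m jog '[[0,0.4,0,0,0,0,-1],[0,0.4,0,0,0,0,-1],[0,0.4,0,0,0,0,-1],[0,0,0,0,0,0,-1]]' 45; python3 -m jog '[[0,0.4,0,0,0,0,-1],[0,0.5,0,0,0,0,-1],[0,0.5,0,0,0,0,-1],[0,0.5,0,0,0,0,-1],[0,0,0,0,0,0,-1]]' 45;python3 -c "
from h import *
st();snap('scene','s14',(130,165,350,305),3.6)"
```

```text
time: 18.5
ee_pos: [0.5827, 0.063, 0.1073]
eef_rot: [1.0, 0.007, 0.0, 0.0]
ft_force: [0.0, -0.7, 0.1]
width: 0.0084
time: 19.12
ee_pos: [0.5829, 0.0438, 0.1072]
eef_rot: [1.0, 0.007, -0.0, 0.001]
ft_force: [-0.0, -0.9, 0.6]
width: 0.0087
t 19.125 p [0.5829 0.0438 0.1072] rotmat [[0.9999, 0.0136, -0.0001], [0.0136, -0.9999, -0.0011], [-0.0001, 0.0011, -1.0]] F [-0.   -0.89  0.61] w 0.0087 q [ 0.48  0.47 -0.79  1.69  0.36  1.14 -1.97]
```

View pics/s14.png

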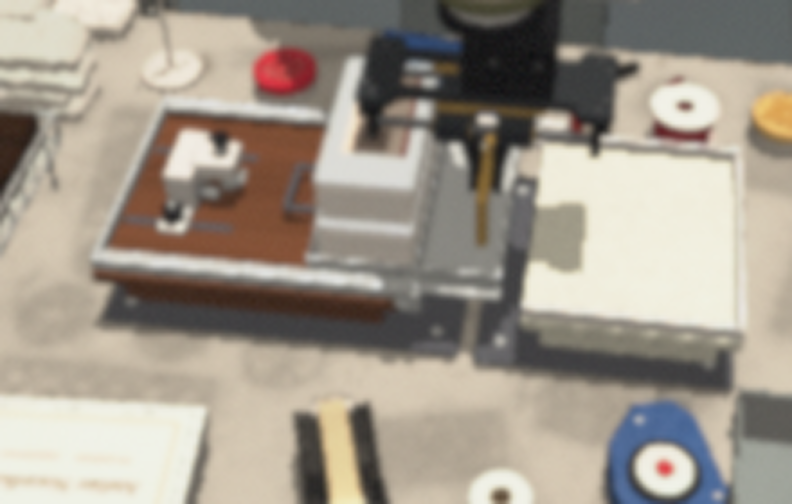

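```bash
python3 -m jog '[[0,0.4,0,0,0,0,-1],[0,0.5,0,0,0,0,-1],[0,0.5,0,0,0,0,-1],[0,0.5,0,0,0,0,-1],[0,0.5,0,0,0,0,-1],[0,0.5,0,0,0,0,-1],[0,0.5,0,0,0,0,-1],[0,0.4,0,0,0,0,-1],[0,0,0,0,0,0,-1]]' 45;python3 -c "
from h import *
st();snap('scene','s15',(130,165,350,305),3.6);snap('wrist','w15',None,1.5)"
```

```text
time: 20.3
ee_pos: [0.5834, 0.006, 0.1072]
eef_rot: [1.0, 0.007, -0.0, 0.0]
ft_force: [0.3, -1.7, -0.4]
width: 0.0085
t 20.3 p [0.5834 0.006  0.1072] rotmat [[0.9999, 0.0138, -0.0002], [0.0138, -0.9999, -0.001], [-0.0002, 0.001, -1.0]] F [ 0.3  -1.7  -0.37] w 0.0085 q [ 0.54  0.46 -0.78  1.69  0.35  1.14 -1.9 ]
```

View pics/s15.png

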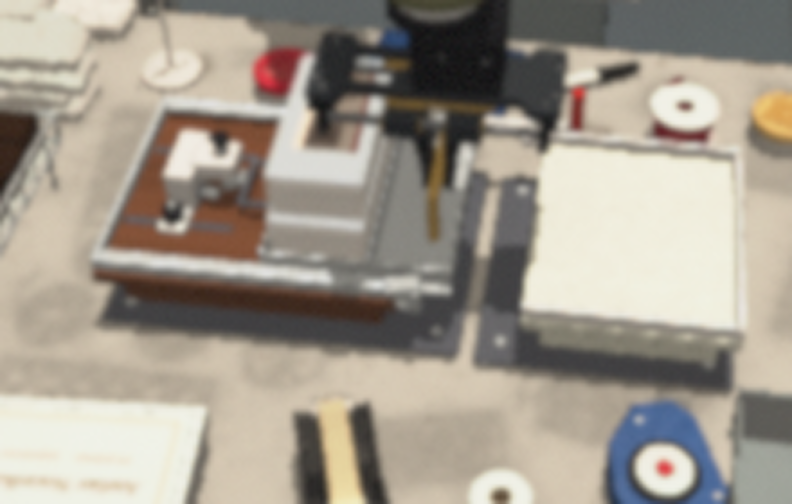

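View pics/w15.png

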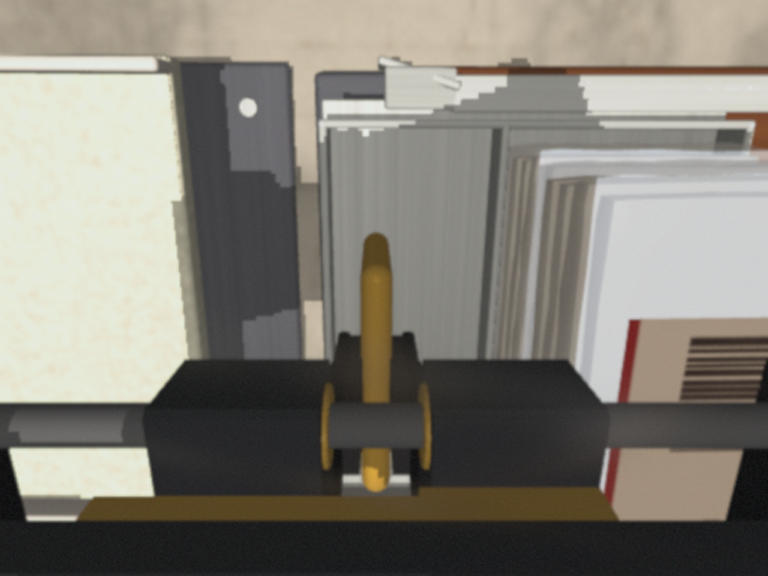

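```bash
python3 -m jog '[[0,0.3,0,0,0,0,-1],[0,0.3,0,0,0,0,-1],[0,0.2,0,0,0,0,-1]]' 45; python3 -m jog '[[0,0.2,0,0,0,0,-1],[0,0.2,0,0,0,0,-1]]' 45; python3 -m jog '[[0,0.2,0,0,0,0,-1],[0,0.2,0,0,0,0,-1]]' 45;python3 -c "
from h import *
st();snap('scene','s16',(170,185,270,255),8)"
```

```text
time: 20.78
ee_pos: [0.5836, -0.0, 0.1074]
eef_rot: [1.0, 0.008, 0.0, -0.001]
ft_force: [-0.3, 5.3, -0.5]
width: 0.0088
time: 21.02
ee_pos: [0.5837, -0.0037, 0.1076]
eef_rot: [1.0, 0.008, 0.0, -0.001]
ft_force: [-0.4, 5.2, -0.2]
width: 0.0084
time: 21.28
ee_pos: [0.5838, -0.0075, 0.1076]
eef_rot: [1.0, 0.008, 0.0, -0.001]
ft_force: [-0.0, 6.6, -0.2]
width: 0.0087
t 21.275 p [ 0.5838 -0.0075  0.1076] rotmat [[0.9999, 0.0161, 0.0006], [0.0161, -0.9999, 0.0017], [0.0007, -0.0017, -1.0]] F [-0.    6.57 -0.23] w 0.0087 q [ 0.56  0.46 -0.78  1.69  0.35  1.14 -1.87]
```

View pics/s16.png

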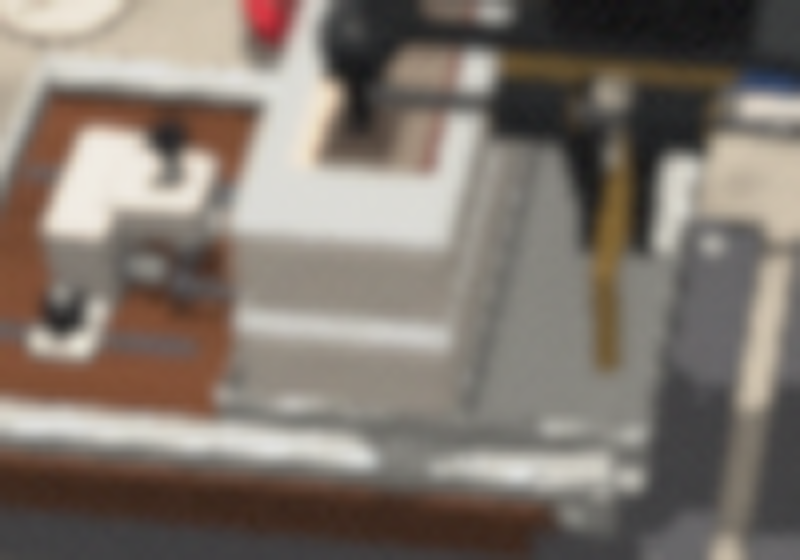

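```bash
for i in 1 2 3; do python3 -m jog '[[0,0.15,0,0,0,0,-1],[0,0.15,0,0,0,0,-1]]' 45 | grep -E "ee_pos|force"; done;python3 -c "
from h import *
st();snap('scene','s17',(170,185,270,255),8)"
```

```text
ee_pos: [0.5838, -0.0115, 0.1075]
ft_force: [-0.2, 4.1, -0.9]
ee_pos: [0.5838, -0.0137, 0.1076]
ft_force: [-0.4, 6.4, 0.7]
ee_pos: [0.5838, -0.0171, 0.1074]
ft_force: [0.5, 7.2, -0.5]
t 22.075 p [ 0.5838 -0.0171  0.1074] rotmat [[0.9999, 0.0155, 0.0003], [0.0155, -0.9999, 0.001], [0.0003, -0.001, -1.0]] F [ 0.51  7.2  -0.46] w 0.0088 q [ 0.57  0.46 -0.78  1.69  0.35  1.14 -1.85]
```

View pics/s17.png

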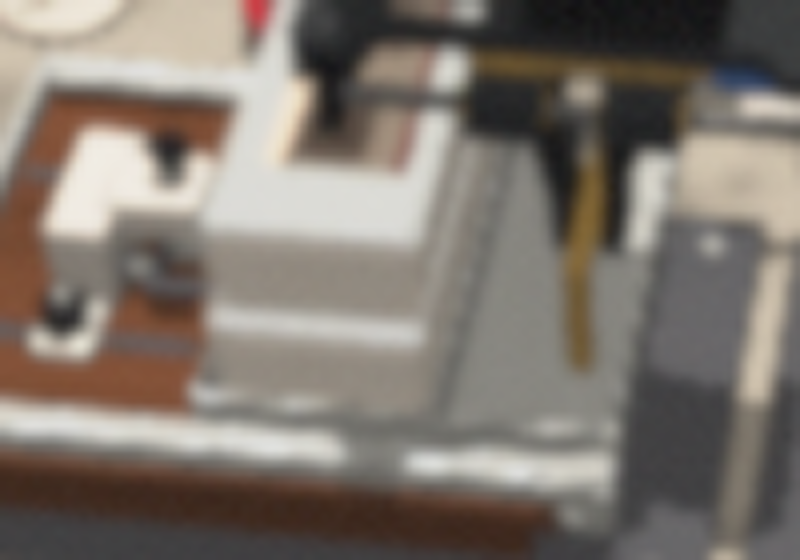

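```bash
for i in 1 2 3; do python3 -m jog '[[0,0.1,0,0,0,0,-1],[0,0.1,0,0,0,0,-1]]' 45 | grep -E "ee_pos|force"; done;python3 -c "
from h import *
st();snap('scene','s18',(170,185,270,255),8)"
```

```text
ee_pos: [0.5838, -0.0186, 0.1074]
ft_force: [-0.1, 8.2, -0.5]
ee_pos: [0.5838, -0.0203, 0.1074]
ft_force: [0.7, 8.4, 0.4]
ee_pos: [0.5839, -0.021, 0.1076]
ft_force: [-1.0, 13.3, 1.9]
t 22.875 p [ 0.5839 -0.021   0.1076] rotmat [[0.9999, 0.0171, 0.0004], [0.0171, -0.9998, 0.0034], [0.0004, -0.0034, -1.0]] F [-0.97 13.35  1.87] w 0.0084 q [ 0.58  0.46 -0.78  1.69  0.35  1.14 -1.84]
```

View pics/s18.png

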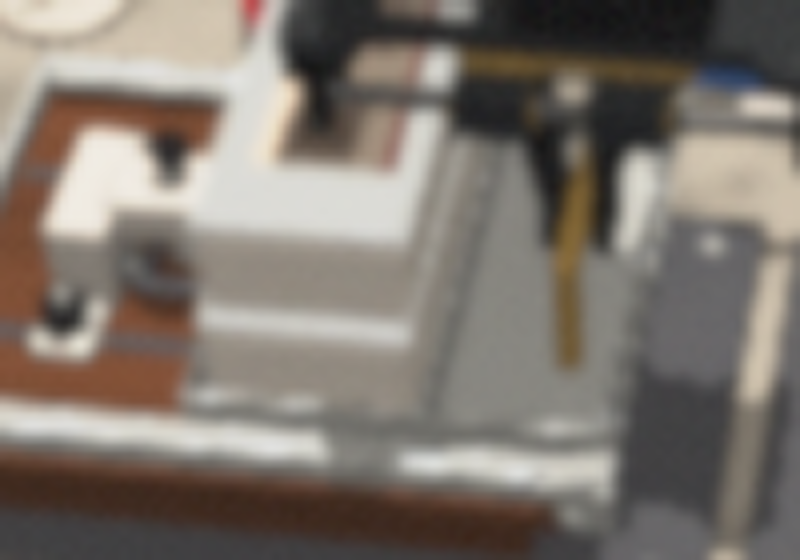

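```bash
for i in 1 2 3; do python3 -m jog '[[0,0.1,0,0,0,0,-1]]' 45 | grep -E "ee_pos|force";python3 -c "
from h import *
snap('scene','s19_$i',(170,185,220,220),8)"; done; python3 -c "
import cv2
cv2.imwrite('pics/s19.png',cv2.hconcat([cv2.resize(cv2.imread('pics/s19_%d.png'%i),(260,182)) for i in (1,2,3)]))"
```

```text
ee_pos: [0.5839, -0.0211, 0.1077]
ft_force: [-1.4, 16.1, 1.0]
ee_pos: [0.584, -0.0212, 0.1079]
ft_force: [-2.0, 17.6, 2.2]
ee_pos: [0.5841, -0.0214, 0.108]
ft_force: [-2.3, 20.4, 3.7]
```

View pics/s19.png

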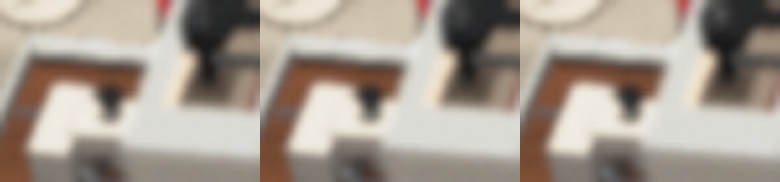

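```bash
for i in 1 2; do python3 -m jog '[[0,-0.1,0,0,0,0,-1],[0,-0.1,0,0,0,0,-1]]' 45 | grep -E "ee_pos|force"; done;python3 -c "
from h import *
st();snap('scene','s20',(170,185,270,255),8);snap('top','t20',(240,110,370,230),5)"
```

```text
ee_pos: [0.584, -0.0211, 0.1078]
ft_force: [-0.1, 11.5, 0.5]
ee_pos: [0.5839, -0.0209, 0.1075]
ft_force: [0.2, 7.4, -1.0]
t 23.95 p [ 0.5839 -0.0209  0.1075] rotmat [[0.9999, 0.0166, 0.0004], [0.0166, -0.9999, 0.0021], [0.0004, -0.0021, -1.0]] F [ 0.2   7.36 -0.98] w 0.0087 q [ 0.58  0.46 -0.78  1.69  0.35  1.14 -1.85]
```

View pics/s20.png

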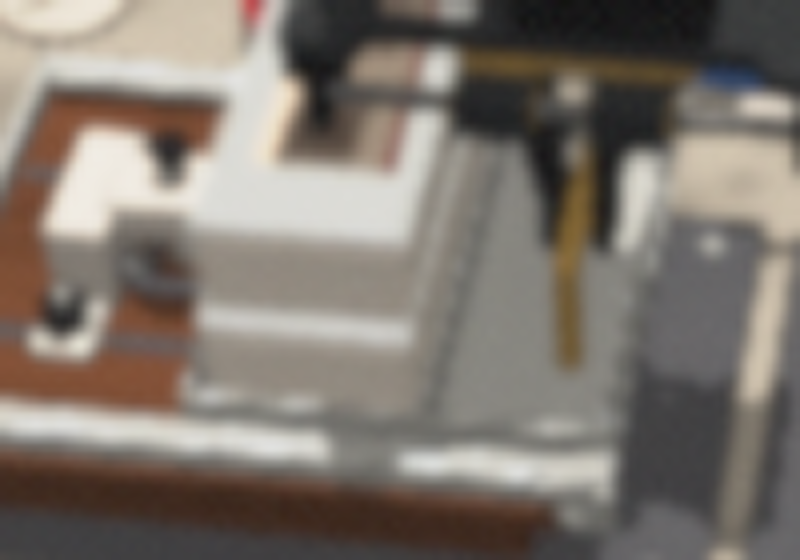

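View pics/t20.png

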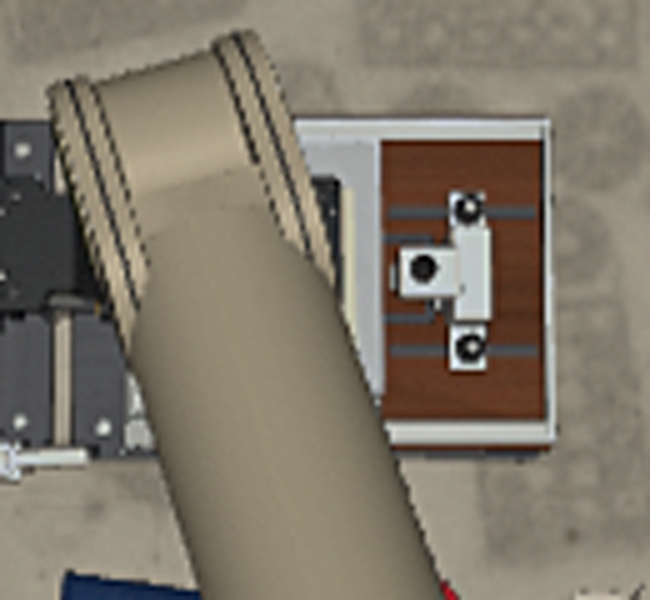

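```bash
for i in 1 2 3; do python3 -m jog '[[0,-0.1,0,0,0,0,-1],[0,-0.1,0,0,0,0,-1]]' 45 | grep -E "ee_pos|force"; done; python3 -c "
from h import *
st()"
```

```text
ee_pos: [0.5838, -0.0204, 0.1073]
ft_force: [0.7, 4.7, -1.7]
ee_pos: [0.5838, -0.019, 0.1073]
ft_force: [-0.3, 4.1, -1.3]
ee_pos: [0.5838, -0.0171, 0.1073]
ft_force: [-0.7, 3.1, -2.1]
t 24.8 p [ 0.5838 -0.0171  0.1073] rotmat [[0.9999, 0.0146, -0.0], [0.0146, -0.9999, -0.0002], [-0.0, 0.0002, -1.0]] F [-0.72  3.1  -2.12] w 0.009 q [ 0.57  0.46 -0.78  1.69  0.35  1.14 -1.86]
```

```bash
for i in 1 2; do python3 -m jog '[[0,-0.1,0,0,0,0,-1],[0,0,0,0,0,0,-1]]' 45 | grep -E "ee_pos|force"; done; python3 -c "
from h import *
st()"
```

```text
ee_pos: [0.5837, -0.0163, 0.1073]
ft_force: [0.1, 0.8, -2.0]
ee_pos: [0.5837, -0.0162, 0.1072]
ft_force: [0.3, -2.6, -1.8]
t 25.3 p [ 0.5837 -0.0162  0.1072] rotmat [[0.9999, 0.0137, -0.0002], [0.0137, -0.9999, -0.0015], [-0.0002, 0.0015, -1.0]] F [ 0.34 -2.56 -1.76] w 0.0087 q [ 0.57  0.46 -0.78  1.69  0.35  1.14 -1.86]
```

```bash
python3 -m jog '[[0,-0.05,0,0,0,0,-1],[0,0,0,0,0,0,-1]]' 45 | grep -E "ee_pos|force"; python3 -m jog '[[0,0.1,0.02,0,0,0,-1],[0,0,0,0,0,0,-1]]' | grep -E "ee_pos|force"; python3 -m jog '[[0,0,0,0,0,0,-0.8],[0,0,0,0,0,0,-0.6],[0,0,0,0,0,0,-0.4],[0,0,0,0,0,0,-0.4],[0,0,0,0,0,0,-0.4]]' 20; python3 -c "
from h import *
st();snap('wrist','w21',None,1.5)"
```

```text
ee_pos: [0.5837, -0.0161, 0.1072]
ft_force: [0.5, -5.7, -2.2]
ee_pos: [0.5837, -0.0161, 0.1071]
ft_force: [-0.4, -4.6, -2.2]
time: 26.42
ee_pos: [0.5838, -0.0151, 0.1072]
eef_rot: [1.0, 0.008, 0.0, -0.0]
ft_force: [-1.3, -0.4, -0.6]
width: 0.0258
t 26.425 p [ 0.5838 -0.0151  0.1072] rotmat [[0.9999, 0.0152, 0.0003], [0.0152, -0.9999, 0.0002], [0.0003, -0.0002, -1.0]] F [-1.34 -0.4  -0.65] w 0.0258 q [ 0.57  0.46 -0.78  1.69  0.35  1.14 -1.86]
```

View pics/w21.png

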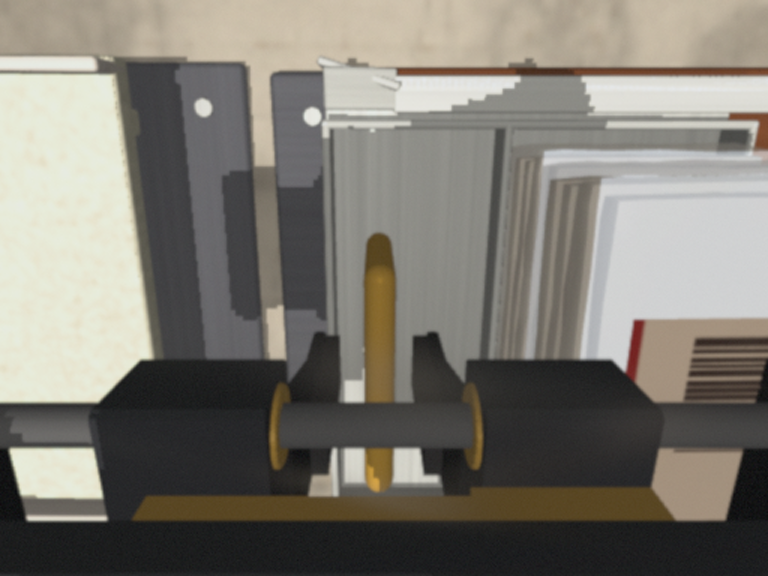

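Tray stayed put with the jaws open. I'll raise the gripper and check the latch from above.

```bash
python3 -m jog '[[0,0,-1,0,0,0,-0.4],[0,0,-2,0,0,0,-0.4],[0,0,-4,0,0,0,-0.4],[0,0,-5,0,0,0,-0.4],[0,0,-5,0,0,0,-0.4],[0,4,-4,0,0,0,-0.4],[0,5,0,0,0,0,-0.4],[0,0,0,0,0,0,-0.4],[0,0,0,0,0,0,-0.4]]' 20; python3 -c "
from h import *
st();snap('wrist','w22',None,1.5);snap('scene','s22',(130,165,350,305),3.6)"
```

```text
time: 27.6
ee_pos: [0.585, -0.1049, 0.3181]
eef_rot: [1.0, 0.008, 0.0, -0.0]
ft_force: [0.6, 0.2, -0.1]
width: 0.0263
t 27.6 p [ 0.585  -0.1049  0.3181] rotmat [[0.9999, 0.0151, 0.001], [0.0151, -0.9999, 0.0003], [0.001, -0.0003, -1.0]] F [ 0.59  0.16 -0.15] w 0.0263 q [ 0.71  0.33 -0.79  1.38  0.23  1.53 -1.61]
```

View pics/w22.png

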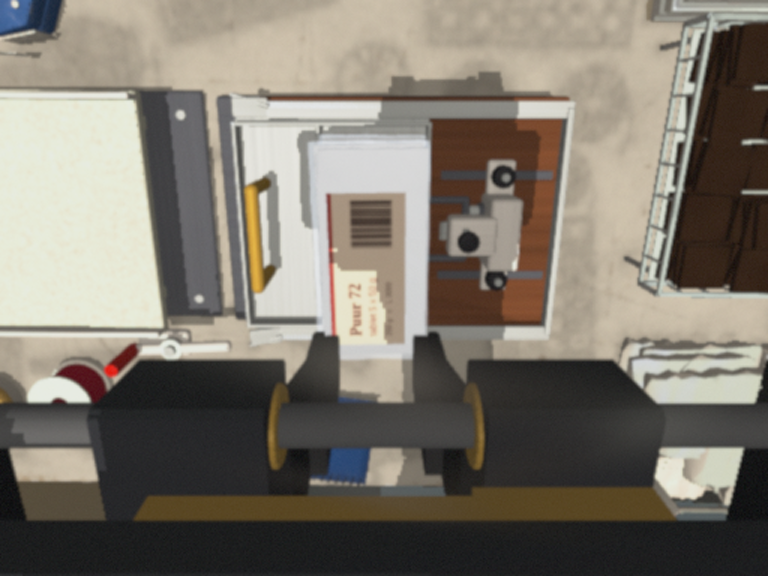

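View pics/s22.png

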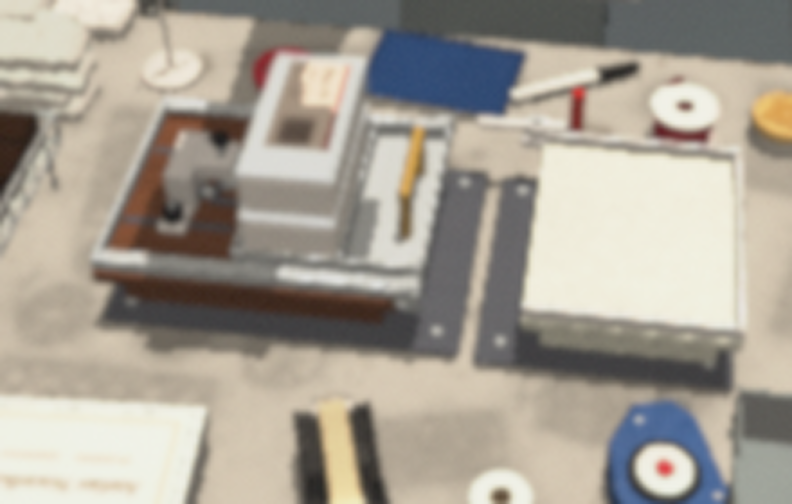

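```bash
python3 - <<'E'
from h import *
a=cv2.imread("pics/scene0.png"); c=r.camera("scene"); b=cv2.cvtColor(c["frame"],cv2.COLOR_RGB2BGR)
for im in (a,b):
    g=im[198:212,184:197].astype(float).mean(2); w=np.clip(70-g,0,None); ys,xs=np.mgrid[198:212,184:197]; print((w*xs).sum()/w.sum(),(w*ys).sum()/w.sum())
p=proj(c,(.585,-.178,.1));print(p,proj(c,(.585,-.178,.107)))
w=r.camera("wrist"); print(ray(w,258/1.5,235/1.5,.112))
r.close_job()
E
```

```text
190.9007832898172 202.69973890339426
191.46246034543532 201.0415932322876
[189.00107876 207.7963336 ] [188.71520872 206.02924992]
[ 0.5876812  -0.01877156  0.112     ]
the job is handed in; nothing more can be done
```

```bash
python3 - <<'E'
import cv2,numpy as np
c=lambda n:cv2.imread(f"pics/{n}.png")
a=cv2.resize(c("scene0")[165:305,130:350],None,fx=3.6,fy=3.6,interpolation=cv2.INTER_CUBIC); b=c("s22")
cv2.imwrite("pics/cmp.png",cv2.resize(np.hstack([a[90:250,130:270],b[90:250,130:270]]),None,fx=2.5,fy=2.5))
E
```

```text
(no output)
```

View pics/cmp.png

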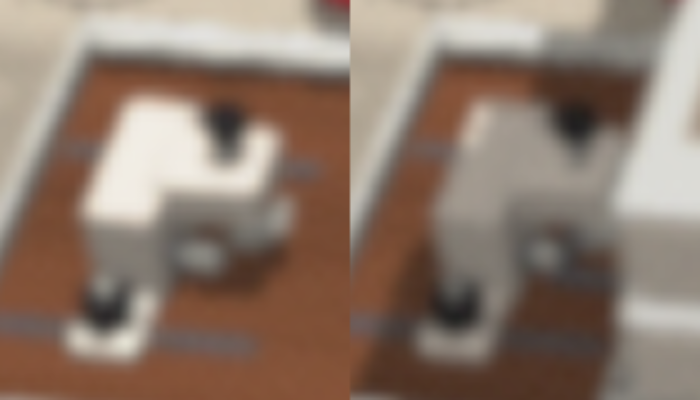

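I handed the job in at about 28 s of the 72 s allowed. Every check I made points to the tray being latched in the display, though one number disagreed and is explained below. There was no verdict from the system.

**What I did**
- **Gate:** I gripped the red knob and swung it to about 1.5 rad, judged from the pictures, while the tray was still in its place.
- **Slide:** I held the tray by the handle, pressing down with 6–9 N while the nose crossed the gap. I eased that off to about zero before the tail left the packing stand.
- **Buffer:** I pressed until it went solid, at about 20 N total push.

**Last checks**
- **Latch holds:** When I backed off, the spring carried the tray back about 5 mm and it then stopped. It held against a pull of nearly 6 N, and the handle stayed put in the picture after I let go.
- **Picture from above:** The front bar lies past the bolt, the packs are stacked, the gate is out and the gripper is clear. I saw no sign that the things in front had moved, but I did not measure them again.

**One check disagreed:** The average position of the dark pixels around the bolt knob came out 1.7 px higher than at the start. Most likely the gripper's shadow on the block and the background caused this. Side by side, the knob sits at the same height in both pictures, which fits a dropped bolt.

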